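# Close and hold the swing cover of a sole trimmer's dust box

## Robot

A 6-joint arm with a two-finger parallel gripper is mounted at the origin on the work surface. World frame = base frame: x ahead of the robot, y to its left, z up, the work surface at z = 0. Lengths are in m, angles in degrees, forces in N, time in s.
With the tool pointing down it reaches from about 0.4 to 0.825 m from the base axis. Payload 7 kg.
Tool frame: the origin (TCP) lies midway between the tips of the shut fingers; the grasp point (between the pads) lies 19 mm behind it (robot.grip_point_offset is the distance from the TCP to the grasp point, in m); z points along the fingers, y is the line along which they close (so a half turn about z gives the same grasp; the last joint's range is limited). The gripper opens to 88 mm and grips with 3 to 60 N. Pads are 19 mm wide; open, the fingers measure 130 mm over their backs; the gripper's body (78 mm by 193 mm) begins 47 mm behind the grasp point.
Start: joints at [92.195, 20.546, 0.682, 0, -70.136, -16.507], TCP at [0.167, 0.654, 0.227] pointing down, gripper open.
Joint ranges: [-176.03, 176.03], [-82.01, 121.73], [-58.28, 71.71], [-173.87, 95.51], [-174.79, -0.11], [-173.66, 173.66]. Speed limits (degrees/s): [136.94, 136.94, 172.46, 180, 180, 180].

## Interface

Orientations are given as [roll, pitch, yaw] about the fixed x, y, z axes, in that order (R = Rz(yaw) Ry(pitch) Rx(roll)).
In Python, from station import robot gives the robot as it stands.
- The arm moves only by the tool play_rows, never from a script. Its argument "steps" is a list of rows, each an object of numbers: "x", "y", "z": the shift along the tool's x, y, z in units of 50 mm (1.0 is 50 mm); "wx", "wy", "wz": the turn, a rotation vector about the tool's x, y, z in units of 5 degrees (1.0 is 5 degrees). A call has 1 to 20 rows; each row shifts and turns the commanded pose from where the row before left it, along the tool's axes as they then stand; what a row does not reach is not made up. A row lasts 1/10 s, in which the tool goes at most 50 mm and 8.59 degrees, less where a joint would pass 70% of its speed; a pose out of reach is approached as far as the arm can. A call is refused whole if a number of a shift passes 1 or a number of a turn 1, either way. A call with a gripper value outside its range is refused whole. "gripper" is the gripper's target within -1 to 1 (shut at 1, half-way at 0, fully open at -1), set as the call begins (left out, the last holds). The fingers move at their own pace and stop on an object; "squeeze" is the grip in N (left out, the last holds). Time passes only in rows, so rows that do not move let the fingers close. It gives the time, the measured TCP pose, the force, the opening and the grip force at its end, in the units of the state.
- robot.get_obs(): the state, without advancing time (a new reading comes with each control period).
- robot.capture(name): name is "side" or "top"; returns a dict with "image" (420x560x3 uint8, blue, green, red), "fx", "fy", "cx", "cy" (pixels), "rvec" (rotation vector, rad) and "tvec" (3), from world to camera coordinates, as OpenCV has them. Camera axes: x right, y down, z forward; pixel columns grow to the right and rows downward; lengths in m; the calibration is good to about 2 mm. A picture is of the moment at which its call begins. There is no depth.
- robot.hand_in(): hands the job in; it is judged then, once.
The state is a dict: "clock": time; "q": joint angles; "joint_vel": joint speeds; "joint_efforts": joint torques, N m; "eef_pos": TCP position; "tcp_rot": TCP orientation; "wrist_force": force on the tool from outside, world axes, zero at the start; "moment": the same for the moment, N m; "gripper_width": opening from 0.0 (shut) to 1.0 (fully open); "grip_force": force on a finger pad.
Only numpy, scipy, OpenCV 4.12 (cv2) and the standard library are available. Lean on these libraries where they do the work, as an engineer would, in place of code of your own. Each camera call takes 0.05 s, during which the arm holds its last target. There are 200 camera calls.

## Task

Close the dust box of the bench sole trimmer: lift the sprung plunger knob, swing the cover arm round until the panel is over the framed opening, and let the plunger drop home in its second hole. Then turn the wing of the quarter-turn fastener clockwise until it is in line with the two ribs on the panel (and so with the slot underneath), and only then press the panel fully down against its frame and keep it held there: the program finishes while the gripper is still holding the panel down. Leave the bin, the awl and the shoe last alone.

Things in the scene. Friction and masses are not known exactly. Their poses are not given: they have to be found in the camera images.
- housing: Grey steel dust box fixed to the bench: 240 mm (its x) by 310 mm (its y, -185 to +125 mm), deck 90 mm above the bench; a green motor and wheel, 88 mm high, continue it to y = 265 mm. Origin: on the bench, under the vertical pivot of the swing arm (post 124 mm high); z up. Its yaw is within 0.36 rad of the robot's. All heights in these notes are above the bench.
- frame_slot (a point): Centre of the slot in the steel strap across the framed opening, 120 mm from the pivot on the box's -y side, height 98 mm. The slot is 12 by 36 mm, long along the point's y (the box's y). The square frame round it is 108 mm outside, its rubber gasket top at 98 mm. The panel's centre must come over this point.
- parked_hole (a point): Index hole where the plunger starts, in the dark steel arc track (12 mm high, its top at 102 mm, radius 80 mm about the pivot). The point is at the height of the track's top.
- home_hole (a point): The second index hole, at the other end of the arc track, 75 degrees clockwise (seen from above) from the parked one, 80 mm from the pivot on the box's +y side. The point is at the height of the track's top.
- swing_arm (a joint): Angle of the steel arm about the pivot: 0 parked (start), growing clockwise from above to 1.309 at the home hole; stops at -0.05 and 1.365. Towards the panel it points along the angle (-0.262 - value) in the box's x-y frame; the plunger is on its other end. Locked with 1.2 mm play while the plunger is in a hole, else turns easily. Its crosshead, 46 to 66 mm from the pivot, is 128 mm high.
- cover_slide (a joint): How far the panel is pressed down (m): 0 at rest, sprung 8 mm clear of the gasket; 0.008 home on the gasket (hard stop). The spring needs 7 N at first, 11 N at home (less the panel's weight of 2 to 3 N) and lifts the panel again when let go. With the fastener out of line its cross pin lands on the strap and the panel stops after about 1 mm.
- panel: Aluminium panel, 108 by 108 by 8 mm, level, top 114 mm above the bench at rest. The body's origin lies on the pivot axis at bench height (8 mm lower when pressed); its x axis points along the arm to the panel, whose centre is at x = 120 mm. Two raised ribs, 20 by 4 by 3 mm high, lie along x from 30 to 50 mm either side of the centre: they show the slot's direction.
- fastener (a joint): Angle of the quarter-turn fastener, counterclockwise from above: 0 with the wing in line with the ribs and the slot; starts at 0.75 to 1.45, turns between -0.7 and 1.65 with light friction (0.04 Nm), stays where left. Turn it clockwise to bring it in line; its cross pin (30 by 5 mm, under the panel, along the wing) enters the slot within about 0.1 rad.
- plunger (a joint): Lift of the sprung plunger (m): 0 fully down in a hole, 0.0115 the pin rides on top of the track between holes, 0.016 upper stop. Spring pushes it down with 4.5 to 7 N. Pin 10 mm in diameter with a round tip.
- plunger_knob (a point): Middle of the plunger's black plastic knob: an upright cylinder of 26 mm diameter, 22 mm tall, spanning 124 to 146 mm above the bench when fully down, with its steel collar (27 mm diameter, top at 120 mm) beneath it. 80 mm from the pivot. It does not turn on the arm, axis vertical.
- panel_center (a point): Centre of the panel's top face, 120 mm from the pivot, under the fastener.
- fastener_wing (a point): Middle of the fastener's dark steel wing on the panel's centre: an upright bar 42 mm long along the point's x axis, 10 mm thick, 22 mm tall, spanning 118 to 140 mm above the bench at rest, on a disc of 32 mm diameter and 4 mm height. May be gripped across its thickness and pressed on as well.
- parts_bin: Bystander: open blue plastic bin, 100 by 150 by 75 mm high, to the right of the box. Origin at its underside.
- awl: Bystander: screwdriver-shaped awl with a red handle lying to the right of the box. Origin at its underside.
- shoe_last: Bystander: pale wooden shoe last, about 150 by 62 by 105 mm, standing to the left of the box. Origin at its underside.

How it is judged:
By the outcome, as a careful person would: the job done as asked, in the order asked, and still so for the second after the job is handed in, while the arm keeps its last pose, push and grip.
It also fails if it takes over 51 s, if anything falls off the work surface, if the arm or the gripper's body presses on something with over 40 N, if the wrist force passes 120 N, or if a joint passes its speed limit or range.

## Working session

There is one attempt and no reset: what is moved stays moved. The work goes in short steps, Python scripts to look and compute and a tool call to move; the robot and the scene stay as the last step left them, time stands still between calls to the robot, and variables do not carry over. Pictures are saved under pics/ and viewed, at most 10 in all, crops included, and the job is handed in when it is done.

Besides the shell and the picture viewer there is one more tool, called as a command line: name --argument value ..., lists and objects as JSON in quotes. play_rows: Moves the arm, as the interface text tells. Its arguments: {"type":"object","properties":{"steps":{"type":"array","items":{"type":"object","properties":{"x":{"type":"number"},"y":{"type":"number"},"z":{"type":"number"},"wx":{"type":"number"},"wy":{"type":"number"},"wz":{"type":"number"}}}},"gripper":{"type":"number"},"squeeze":{"type":"number"}},"required":["steps"]}

```bash
mkdir -p pics; ls; python3 - <<'E'
from station import robot
import cv2
for n in("top","side"):
    c=robot.capture(n); cv2.imwrite(f"pics/{n}0.png",c["image"]); print(n,c["fx"],c["cx"],c["cy"],c["rvec"],c["tvec"])
o=robot.get_obs(); print(o)
E
```

```text
pics
top 480.2113831902222 272.27671770740693 212.59502733090943 [ 2.22918266 -2.17582764  0.05641844] [-0.00684953  0.56631902  1.34898356]
side 400.4486801858424 272.48341940027296 207.60227250319173 [ 2.08967525 -0.81025467  0.43362781] [-0.40296911  0.31722237  1.01816065]
{'clock': 0.1, 'q': array([ 9.21963543e+01,  2.05868028e+01,  6.39009597e-01, -1.67388774e-02,
       -7.01372666e+01, -1.65069774e+01]), 'joint_vel': array([ 0.00754571, -0.12356957,  0.18981644,  0.11400619,  0.01115602,
       -0.03729767]), 'joint_efforts': array([-1.18311578e-03, -5.84163415e+01,  2.93753314e+01,  7.01555327e+00,
        1.01800580e-02, -5.05971423e-05]), 'eef_pos': array([0.16676934, 0.65361515, 0.22572539]), 'tcp_rot': array([ 1.79913974e+02, -9.08235011e-03, -1.43163153e+01]), 'wrist_force': array([ 0.17110256, -0.05166188,  0.03666818]), 'moment': array([-0.00429767, -0.05825885,  0.01802581]), 'grip_force': 0.0, 'gripper_width': 0.9998635932223057}
```

View pics/top0.png

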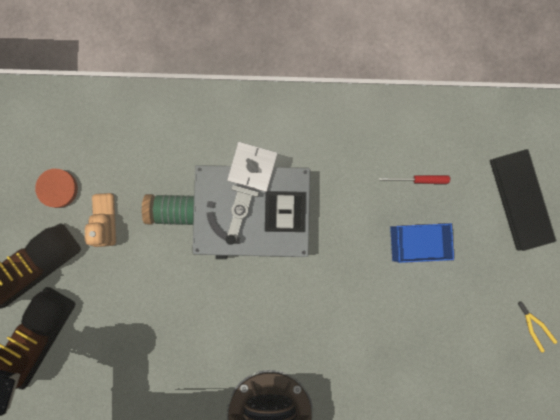

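View pics/side0.png

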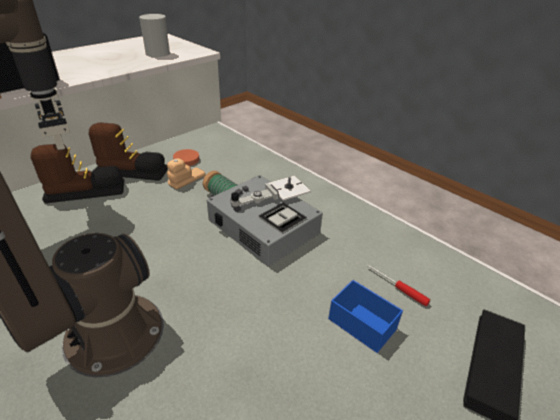

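The top view shows the box at about (193-310, 165-258), with the pivot near (239,211), the knob near (233,240), the wing near (252,166) and the slot near (285,211). I'll enlarge the box next.

```bash
cat > h.py <<'E'
from station import robot
import cv2,numpy as np
def ray(c,u,v,z):
    R,_=cv2.Rodrigues(np.array(c["rvec"],float)); t=np.array(c["tvec"],float).ravel()
    d=R.T@np.array([(u-c["cx"])/c["fx"],(v-c["cy"])/c["fy"],1]); o=-R.T@t
    return o+d*(z-o[2])/d[2]
def px(c,P):
    K=np.array([[c["fx"],0,c["cx"]],[0,c["fy"],c["cy"]],[0,0,1]])
    return cv2.projectPoints(np.array(P,float).reshape(-1,1,3),np.array(c["rvec"],float),np.array(c["tvec"],float),K,None)[0].reshape(-1,2)
def crop(c,name,u0,v0,u1,v1,s):
    im=cv2.resize(c["image"][v0:v1,u0:u1],None,fx=s,fy=s,interpolation=cv2.INTER_CUBIC)
    for u in range(-(-u0//10)*10,u1,10): cv2.putText(im,str(u),((u-u0)*s,8),0,.3,(0,0,255)); cv2.line(im,((u-u0)*s,10),((u-u0)*s,16),(0,0,255))
    for v in range(-(-v0//10)*10,v1,10): cv2.putText(im,str(v),(0,(v-v0)*s),0,.3,(0,0,255))
    cv2.imwrite("pics/"+name,im)
E
python3 - <<'E'
from h import *
c=robot.capture("top"); crop(c,"topc.png",185,135,320,265,4+1)
for n,u,v,z in [("pivot",239,211,.124),("knob",233,240,.146),("wing",252,166.5,.14),("slot",285,211.5,.098),("c1",193,165,.09),("c2",310,165,.09),("c3",193,255,.09),("c4",310,257,.09)]: print(n,ray(c,u,v,z).round(4))
E
```

```text
pivot [0.5634 0.0943 0.124 ]
knob [0.4881 0.1062 0.146 ]
wing [0.6784 0.0629 0.14  ]
slot [ 0.5663 -0.0263  0.098 ]
c1 [0.6854 0.223  0.09  ]
c2 [ 0.6933 -0.0909  0.09  ]
c3 [0.4449 0.2155 0.09  ]
c4 [ 0.447  -0.0959  0.09  ]
```

View pics/topc.png

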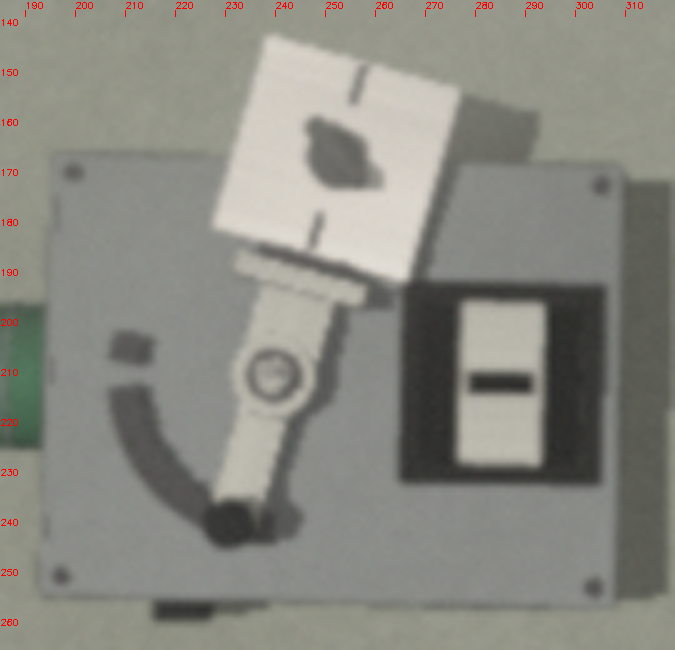

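```bash
python3 - <<'E'
from h import *
c=robot.capture("top"); g=lambda x,y,z: ray(c,185+x/5-.4,135+y/5-.4,z)
P=g(274,374,.124);K=g(229,523,.146);W=g(339,153,.140);S=g(501,383,.098)
for n,p in dict(P=P,K=K,W=W,S=S).items(): print(n,p.round(4))
an=lambda d:np.degrees(np.arctan2(d[1],d[0])).round(2)
r=[g(73,172,.09),g(601,185,.09),g(61,576,.09),g(594,587,.09)]
print("yaw edges",an(r[1]-r[0])+90,an(r[3]-r[2])+90,an(r[0]-r[2]),an(r[1]-r[3]))
print("P-S",an(P-S),np.linalg.norm((P-S)[:2]),"K-P",an(P-K),np.linalg.norm((P-K)[:2]),"P-W",an(W-P),np.linalg.norm((W-P)[:2]),"K-W",an(W-K))
a,b=g(361,84,.117),g(316,230,.117);print("ribs",an(a-b),"mid",(a+b)/2)
w1,w2=g(313,123,.14),g(375,182,.14);print("wing",an(w2-w1),np.linalg.norm(w1-w2))
# side view knob: dark blob
s=robot.capture("side"); print(px(s,[K,P,W,S]).round(1))
crop(s,"sidec.png",200,165,330,265,6)
E
```

```text
P [0.5676 0.0933 0.124 ]
K [0.49   0.1128 0.146 ]
W [0.6818 0.0619 0.14  ]
S [ 0.5671 -0.0257  0.098 ]
yaw edges 0.01999999999999602 0.18000000000000682 0.07 0.21
P-S 89.73 0.11908230160315982 K-P -14.09 0.08007524742440039 P-W -15.39 0.11839826711684069 K-W -14.86
ribs -15.56 mid [0.68299463 0.06297471 0.117     ]
wing -132.28 0.044276902813773424
[[235.1 194. ]
 [257.7 193.2]
 [289.3 180.6]
 [282.5 216.1]]
```

View pics/sidec.png

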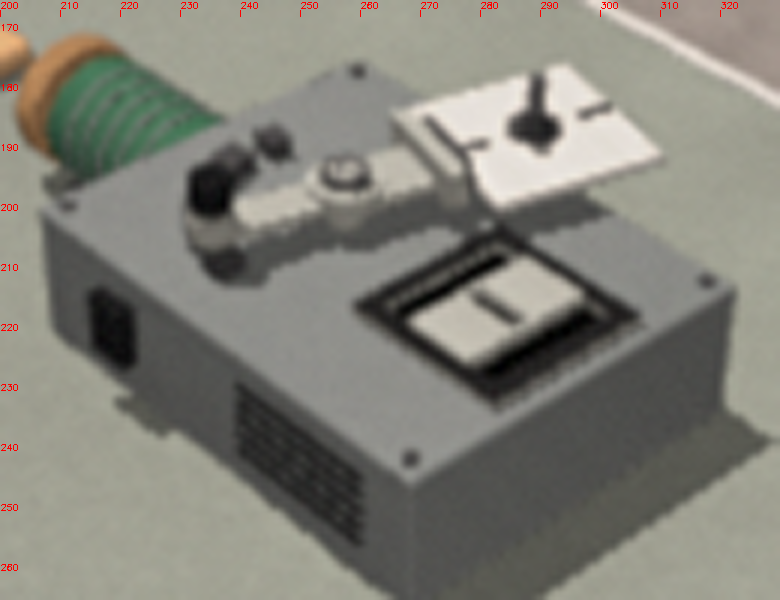

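The side view agrees with the top estimates: the knob top is at about (235,193), against (235.1,194) projected. I'll move above the knob.

play_rows --steps '[{"x": 0.64, "y": 0.633, "wz": 0.14}, {"x": 0.64, "y": 0.633}, {"x": 0.64, "y": 0.633}, {"x": 0.64, "y": 0.633}, {"x": 0.64, "y": 0.633}, {"x": 0.64, "y": 0.633}, {"x": 0.64, "y": 0.633}, {"x": 0.64, "y": 0.633}, {"x": 0.64, "y": 0.633}, {"x": 0.64, "y": 0.633}, {"x": 0.64, "y": 0.633}, {"x": 0.64, "y": 0.633}, {"x": 0.64, "y": 0.633}, {"x": 0.64, "y": 0.633}, {}, {}, {}]' --gripper -1 --squeeze 30

```text
invalid input
```

play_rows --steps '[{"x": 0.64, "y": 0.633, "wz": 0.14}, {"x": 0.64, "y": 0.633}, {"x": 0.64, "y": 0.633}, {"x": 0.64, "y": 0.633}, {"x": 0.64, "y": 0.633}, {"x": 0.64, "y": 0.633}, {"x": 0.64, "y": 0.633}, {"x": 0.64, "y": 0.633}, {"x": 0.64, "y": 0.633}, {"x": 0.64, "y": 0.633}, {"x": 0.64, "y": 0.633}, {"x": 0.64, "y": 0.633}, {"x": 0.64, "y": 0.633}, {"x": 0.64, "y": 0.633}, {"x": 0}, {"x": 0}, {"x": 0}]' --gripper -1 --squeeze 30

```text
invalid input
```

play_rows --steps '[{"x": 0.64, "y": 0.633, "z": 0, "wx": 0, "wy": 0, "wz": 0.14}]' --gripper -1 --squeeze 30

```text
clock: 0.35
eef_pos: [0.1886, 0.6177, 0.2249]
tcp_rot: [180.0, -0.0, -14.9]
wrist_force: [0.4, 0.1, -0.8]
gripper_width: 0.997
grip_force: 0.0
```

play_rows --steps '[{"x": 0.64, "y": 0.633, "z": 0, "wx": 0, "wy": 0, "wz": 0}, {"x": 0.64, "y": 0.633, "z": 0, "wx": 0, "wy": 0, "wz": 0}, {"x": 0.64, "y": 0.633, "z": 0, "wx": 0, "wy": 0, "wz": 0}, {"x": 0.64, "y": 0.633, "z": 0, "wx": 0, "wy": 0, "wz": 0}, {"x": 0.64, "y": 0.633, "z": 0, "wx": 0, "wy": 0, "wz": 0}, {"x": 0.64, "y": 0.633, "z": 0, "wx": 0, "wy": 0, "wz": 0}, {"x": 0.64, "y": 0.633, "z": 0, "wx": 0, "wy": 0, "wz": 0}, {"x": 0.64, "y": 0.633, "z": 0, "wx": 0, "wy": 0, "wz": 0}, {"x": 0.64, "y": 0.633, "z": 0, "wx": 0, "wy": 0, "wz": 0}, {"x": 0.64, "y": 0.633, "z": 0, "wx": 0, "wy": 0, "wz": 0}, {"x": 0.64, "y": 0.633, "z": 0, "wx": 0, "wy": 0, "wz": 0}, {"x": 0.64, "y": 0.633, "z": 0, "wx": 0, "wy": 0, "wz": 0}, {"x": 0.64, "y": 0.633, "z": 0, "wx": 0, "wy": 0, "wz": 0}, {"x": 0, "y": 0, "z": 0, "wx": 0, "wy": 0, "wz": 0}, {"x": 0, "y": 0, "z": 0, "wx": 0, "wy": 0, "wz": 0}, {"x": 0, "y": 0, "z": 0, "wx": 0, "wy": 0, "wz": 0}]'

```text
clock: 1.95
eef_pos: [0.485, 0.1106, 0.2265]
tcp_rot: [-180.0, 0.0, -15.0]
wrist_force: [0.5, -0.9, -0.2]
gripper_width: 1.0
grip_force: 0.0
```

play_rows --steps '[{"x": 0.094, "y": -0.093, "z": 0.5, "wx": 0, "wy": 0, "wz": 0}, {"x": 0, "y": 0, "z": 0.5, "wx": 0, "wy": 0, "wz": 0}, {"x": 0, "y": 0, "z": 0.5, "wx": 0, "wy": 0, "wz": 0}, {"x": 0, "y": 0, "z": 0.4, "wx": 0, "wy": 0, "wz": 0}, {"x": 0, "y": 0, "z": 0.1, "wx": 0, "wy": 0, "wz": 0}, {"x": 0, "y": 0, "z": 0, "wx": 0, "wy": 0, "wz": 0}, {"x": 0, "y": 0, "z": 0, "wx": 0, "wy": 0, "wz": 0}]'

```text
clock: 2.65
eef_pos: [0.4915, 0.1145, 0.1276]
tcp_rot: [-179.9, -0.1, -14.9]
wrist_force: [-1.1, -0.6, -0.1]
gripper_width: 1.001
grip_force: 0.0
```

play_rows --steps '[{"x": 0, "y": 0, "z": 0, "wx": 0, "wy": 0, "wz": 0}, {"x": 0, "y": 0, "z": 0, "wx": 0, "wy": 0, "wz": 0}, {"x": 0, "y": 0, "z": 0, "wx": 0, "wy": 0, "wz": 0}, {"x": 0, "y": 0, "z": 0, "wx": 0, "wy": 0, "wz": 0}, {"x": 0, "y": 0, "z": 0, "wx": 0, "wy": 0, "wz": 0}, {"x": 0, "y": 0, "z": 0, "wx": 0, "wy": 0, "wz": 0}, {"x": 0, "y": 0, "z": 0, "wx": 0, "wy": 0, "wz": 0}, {"x": 0, "y": 0, "z": 0, "wx": 0, "wy": 0, "wz": 0}]' --gripper 1 --squeeze 30

```text
clock: 3.45
eef_pos: [0.491, 0.1135, 0.1265]
tcp_rot: [180.0, 0.0, -15.0]
wrist_force: [0.6, 0.0, -0.2]
gripper_width: 0.33
grip_force: 0.0
```

play_rows --steps '[{"x": 0, "y": 0, "z": 0, "wx": 0, "wy": 0, "wz": 0}, {"x": 0, "y": 0, "z": 0, "wx": 0, "wy": 0, "wz": 0}, {"x": 0, "y": 0, "z": 0, "wx": 0, "wy": 0, "wz": 0}, {"x": 0, "y": 0, "z": 0, "wx": 0, "wy": 0, "wz": 0}]'

```text
clock: 3.85
eef_pos: [0.491, 0.1135, 0.1265]
tcp_rot: [180.0, 0.0, -15.0]
wrist_force: [0.4, -0.6, -0.2]
gripper_width: 0.288
grip_force: 30.0
```

play_rows --steps '[{"x": 0, "y": 0, "z": -0.07, "wx": 0, "wy": 0, "wz": 0}, {"x": 0, "y": 0, "z": -0.07, "wx": 0, "wy": 0, "wz": 0}, {"x": 0, "y": 0, "z": -0.07, "wx": 0, "wy": 0, "wz": 0}, {"x": 0, "y": 0, "z": -0.07, "wx": 0, "wy": 0, "wz": 0}, {"x": 0, "y": 0, "z": 0, "wx": 0, "wy": 0, "wz": 0}, {"x": 0, "y": 0, "z": 0, "wx": 0, "wy": 0, "wz": 0}]'

```text
clock: 4.45
eef_pos: [0.4909, 0.1135, 0.1405]
tcp_rot: [180.0, 0.0, -15.0]
wrist_force: [3.2, -1.5, -7.1]
gripper_width: 0.29
grip_force: 30.0
```

play_rows --steps '[{"x": 0.006, "y": -0.1395, "z": 0, "wx": 0, "wy": 0, "wz": 1}, {"x": 0.006, "y": -0.1395, "z": 0, "wx": 0, "wy": 0, "wz": 1}, {"x": 0.006, "y": -0.1395, "z": 0, "wx": 0, "wy": 0, "wz": 1}, {"x": 0, "y": 0, "z": 0, "wx": 0, "wy": 0, "wz": 0}]'

```text
clock: 4.85
eef_pos: [0.4988, 0.1329, 0.1401]
tcp_rot: [179.9, 0.0, -30.1]
wrist_force: [2.2, -3.3, -6.9]
gripper_width: 0.289
grip_force: 30.0
```

play_rows --steps '[{"x": 0.006, "y": -0.1395, "z": 0, "wx": 0, "wy": 0, "wz": 1}, {"x": 0.006, "y": -0.1395, "z": 0, "wx": 0, "wy": 0, "wz": 1}, {"x": 0.006, "y": -0.1395, "z": 0, "wx": 0, "wy": 0, "wz": 1}, {"x": 0.006, "y": -0.1395, "z": 0, "wx": 0, "wy": 0, "wz": 1}, {"x": 0.006, "y": -0.1395, "z": 0, "wx": 0, "wy": 0, "wz": 1}, {"x": 0.006, "y": -0.1395, "z": 0, "wx": 0, "wy": 0, "wz": 1}, {"x": 0.006, "y": -0.1395, "z": 0, "wx": 0, "wy": 0, "wz": 1}, {"x": 0.006, "y": -0.1395, "z": 0, "wx": 0, "wy": 0, "wz": 1}, {"x": 0.006, "y": -0.1395, "z": 0, "wx": 0, "wy": 0, "wz": 1}, {"x": 0.006, "y": -0.1395, "z": 0, "wx": 0, "wy": 0, "wz": 1}, {"x": 0.006, "y": -0.1395, "z": 0, "wx": 0, "wy": 0, "wz": 1}, {"x": 0.006, "y": -0.1395, "z": 0, "wx": 0, "wy": 0, "wz": 1}, {"x": 0, "y": 0, "z": 0, "wx": 0, "wy": 0, "wz": 0}, {"x": 0, "y": 0, "z": 0, "wx": 0, "wy": 0, "wz": 0}]'

```text
clock: 6.25
eef_pos: [0.5666, 0.1718, 0.1395]
tcp_rot: [179.8, -0.1, -89.8]
wrist_force: [-3.9, -3.6, -7.5]
gripper_width: 0.288
grip_force: 30.0
```

play_rows --steps '[{"x": 0, "y": 0, "z": 0.07, "wx": 0, "wy": 0, "wz": 0}, {"x": 0, "y": 0, "z": 0.07, "wx": 0, "wy": 0, "wz": 0}, {"x": 0, "y": 0, "z": 0.07, "wx": 0, "wy": 0, "wz": 0}, {"x": 0, "y": 0, "z": 0.07, "wx": 0, "wy": 0, "wz": 0}, {"x": 0, "y": 0, "z": 0, "wx": 0, "wy": 0, "wz": 0}, {"x": 0, "y": 0, "z": 0, "wx": 0, "wy": 0, "wz": 0}]'

```text
clock: 6.85
eef_pos: [0.5672, 0.172, 0.1266]
tcp_rot: [179.9, -0.1, -89.8]
wrist_force: [-2.8, -4.2, -4.6]
gripper_width: 0.29
grip_force: 30.0
```

play_rows --steps '[{"x": 0, "y": 0, "z": 0, "wx": 0, "wy": 0, "wz": 0}, {"x": 0, "y": 0, "z": 0, "wx": 0, "wy": 0, "wz": 0}, {"x": 0, "y": 0, "z": 0, "wx": 0, "wy": 0, "wz": 0}, {"x": 0, "y": 0, "z": 0, "wx": 0, "wy": 0, "wz": 0}, {"x": 0, "y": 0, "z": -0.5, "wx": 0, "wy": 0, "wz": 0}, {"x": 0, "y": 0, "z": -0.5, "wx": 0, "wy": 0, "wz": 0}, {"x": -0.5, "y": 0, "z": -0.5, "wx": 0, "wy": 0, "wz": 0}, {"x": -1, "y": 0, "z": 0, "wx": 0, "wy": 0, "wz": 0}, {"x": -1, "y": 0, "z": 0, "wx": 0, "wy": 0, "wz": 0}, {"x": -1, "y": 0, "z": 0, "wx": 0, "wy": 0, "wz": 0}, {"x": 0, "y": 0, "z": 0, "wx": 0, "wy": 0, "wz": 0}, {"x": 0, "y": 0, "z": 0, "wx": 0, "wy": 0, "wz": 0}]' --gripper -0.2

```text
clock: 8.05
eef_pos: [0.568, 0.3494, 0.2011]
tcp_rot: [180.0, -0.0, -89.9]
wrist_force: [0.4, -0.3, 0.1]
gripper_width: 0.601
grip_force: 0.0
```

```bash
python3 - <<'E'
from h import *
c=robot.capture("top"); s=robot.capture("side")
crop(c,"t2.png",190,150,320,265,5);crop(s,"s2.png",200,165,330,265,6)
a=cv2.imread("pics/t2.png");b=cv2.imread("pics/s2.png");
print(px(s,[[.568,.173,.146],[.568,.173,.1575],[.568,.173,.124]]).round(1),px(c,[[.568,.173,.146],[.568,-.0265,.14],[.568,-.0265,.114]]).round(1))
E
```

```text
[[242.1 177.7]
 [242.  174.8]
 [242.3 183.2]] [[207.7 208.1]
 [285.7 210.1]
 [285.3 210.6]]
```

View pics/t2.png

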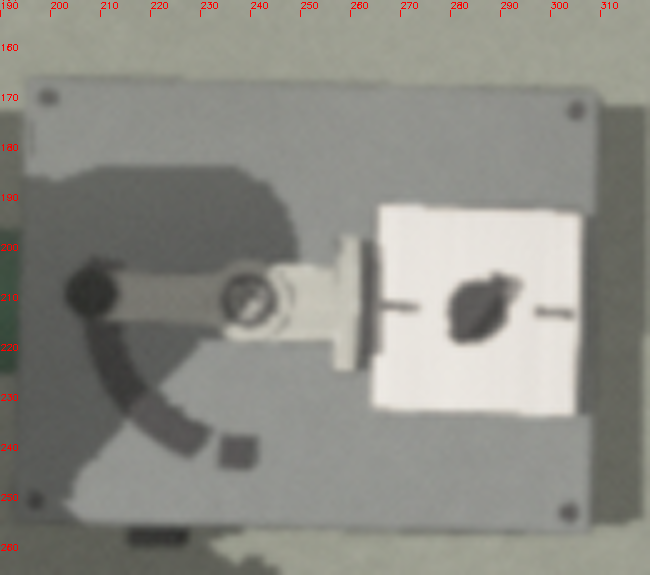

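View pics/s2.png

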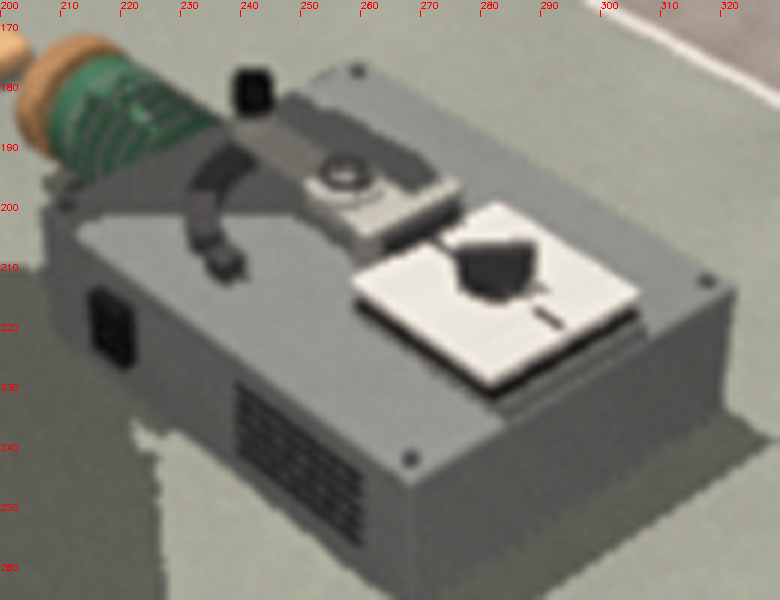

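The knob top is at (242,177), which matches the fully-down projection, so the plunger is home. The panel sits over the frame with its ribs at (270,211) and (301,213). Next I'll measure the wing.

```bash
python3 - <<'E'
from h import *
c=robot.capture("top"); s=robot.capture("side")
an=lambda d:np.degrees(np.arctan2(d[1],d[0])).round(2)
t=lambda x,y,z: ray(c,190+x/5-.4,150+y/5-.4,z)
q=lambda x,y,z: ray(s,200+x/6-.4,165+y/6-.4,z)
a,b=q(457,249,.14),q(535,243,.14);print("side wing",an(b-a),an(a-b),np.linalg.norm(a-b),(a+b)/2)
a,b=t(400,306,.117),t(555,314,.117);print("ribs",an(b-a),(a+b)/2)
k=t(91,293,.146);p=t(249,300,.124);print("knob",k,"piv",p,an(p-k))
cs=[t(380,205,.114),t(582,213,.114),t(576,416,.114),t(372,408,.114)];print("panel",np.mean(cs,0),an(cs[1]-cs[0]),an(cs[2]-cs[3]))
im=cv2.resize(c["image"][185:240,255:315],None,fx=10,fy=10,interpolation=cv2.INTER_CUBIC)
im2=cv2.resize(s["image"][190:240,260:310],None,fx=10,fy=10,interpolation=cv2.INTER_CUBIC)[:500]
h=cv2.hconcat([im[:500],im2])[:, :1100]; h=cv2.resize(h,(800,364)); cv2.imwrite("pics/w.png",cv2.convertScaleAbs(h,alpha=1.6))
E
```

```text
side wing -34.08 145.92 0.04069387280309283 [ 0.56451043 -0.02538233  0.14      ]
ribs -91.56 [ 0.56513047 -0.02594062  0.117     ]
knob [0.56764413 0.17273282 0.146     ] piv [0.56710775 0.09332144 0.124     ] -90.39
panel [ 0.56510822 -0.02605419  0.114     ] -90.86 -90.86
```

View pics/w.png

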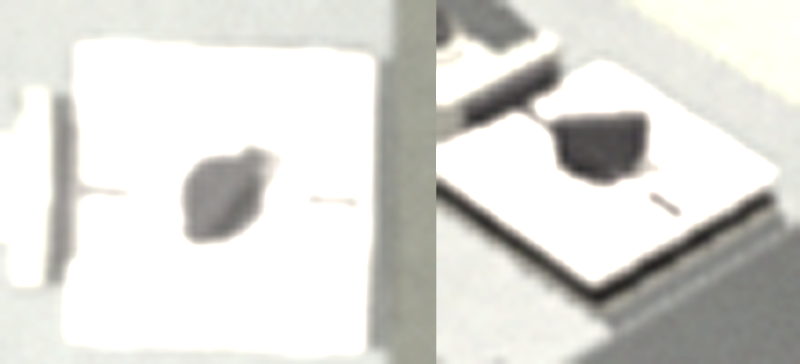

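play_rows --steps '[{"x": 0.94, "y": 0.05, "z": 0, "wx": 0, "wy": 0, "wz": 0}, {"x": 0.94, "y": 0, "z": 0, "wx": 0, "wy": 0, "wz": 0}, {"x": 0.94, "y": 0, "z": 0, "wx": 0, "wy": 0, "wz": 0}, {"x": 0.94, "y": 0, "z": 0, "wx": 0, "wy": 0, "wz": 0}, {"x": 0.94, "y": 0, "z": 0, "wx": 0, "wy": 0, "wz": 0}, {"x": 0.94, "y": 0, "z": 0, "wx": 0, "wy": 0, "wz": 0}, {"x": 0.94, "y": 0, "z": 0, "wx": 0, "wy": 0, "wz": 0}, {"x": 0.94, "y": 0, "z": 0, "wx": 0, "wy": 0, "wz": 0}, {"x": 0, "y": 0, "z": 0, "wx": 0, "wy": 0, "wz": 0}, {"x": 0, "y": 0, "z": 0, "wx": 0, "wy": 0, "wz": 0}]'

```text
clock: 9.25
eef_pos: [0.5654, -0.0302, 0.2021]
tcp_rot: [-179.9, 0.0, -90.2]
wrist_force: [0.3, 0.4, -0.7]
gripper_width: 0.602
grip_force: 0.0
```

play_rows --steps '[{"x": 0, "y": 0, "z": 0, "wx": 0, "wy": 0, "wz": -0.967}, {"x": 0, "y": 0, "z": 0, "wx": 0, "wy": 0, "wz": -0.967}, {"x": 0, "y": 0, "z": 0, "wx": 0, "wy": 0, "wz": -0.967}, {"x": 0, "y": 0, "z": 0, "wx": 0, "wy": 0, "wz": -0.967}, {"x": 0, "y": 0, "z": 0, "wx": 0, "wy": 0, "wz": -0.967}, {"x": 0, "y": 0, "z": 0, "wx": 0, "wy": 0, "wz": -0.967}, {"x": 0, "y": 0, "z": 0, "wx": 0, "wy": 0, "wz": -0.967}, {"x": 0, "y": 0, "z": 0, "wx": 0, "wy": 0, "wz": -0.967}, {"x": 0, "y": 0, "z": 0, "wx": 0, "wy": 0, "wz": -0.967}, {"x": 0, "y": 0, "z": 0, "wx": 0, "wy": 0, "wz": -0.967}, {"x": 0, "y": 0, "z": 0, "wx": 0, "wy": 0, "wz": -0.967}, {"x": 0, "y": 0, "z": 0, "wx": 0, "wy": 0, "wz": -0.967}, {"x": 0, "y": 0, "z": 0, "wx": 0, "wy": 0, "wz": 0}, {"x": 0, "y": 0, "z": 0, "wx": 0, "wy": 0, "wz": 0}]'

```text
clock: 10.65
eef_pos: [0.5658, -0.0275, 0.2017]
tcp_rot: [-180.0, -0.0, -32.1]
wrist_force: [-0.8, 0.2, -0.2]
gripper_width: 0.596
grip_force: 0.0
```

play_rows --steps '[{"x": -0.016, "y": -0.025, "z": 0.5, "wx": 0, "wy": 0, "wz": 0}, {"x": 0, "y": 0, "z": 0.5, "wx": 0, "wy": 0, "wz": 0}, {"x": 0, "y": 0, "z": 0.4, "wx": 0, "wy": 0, "wz": 0}, {"x": 0, "y": 0, "z": 0.2, "wx": 0, "wy": 0, "wz": 0}, {"x": 0, "y": 0, "z": 0.03, "wx": 0, "wy": 0, "wz": 0}, {"x": 0, "y": 0, "z": 0, "wx": 0, "wy": 0, "wz": 0}]'

```text
clock: 11.25
eef_pos: [0.5661, -0.0265, 0.1205]
tcp_rot: [-180.0, -0.0, -32.0]
wrist_force: [-0.5, -0.5, 0.5]
gripper_width: 0.601
grip_force: 0.0
```

play_rows --steps '[{"x": 0, "y": 0, "z": 0, "wx": 0, "wy": 0, "wz": 0}, {"x": 0, "y": 0, "z": 0, "wx": 0, "wy": 0, "wz": 0}, {"x": 0, "y": 0, "z": 0, "wx": 0, "wy": 0, "wz": 0}, {"x": 0, "y": 0, "z": 0, "wx": 0, "wy": 0, "wz": 0}, {"x": 0, "y": 0, "z": 0, "wx": 0, "wy": 0, "wz": 0}, {"x": 0, "y": 0, "z": 0, "wx": 0, "wy": 0, "wz": 0}, {"x": 0, "y": 0, "z": 0, "wx": 0, "wy": 0, "wz": 0}, {"x": 0, "y": 0, "z": 0, "wx": 0, "wy": 0, "wz": 0}, {"x": 0, "y": 0, "z": 0, "wx": 0, "wy": 0, "wz": 0}, {"x": 0, "y": 0, "z": 0, "wx": 0, "wy": 0, "wz": 0}]' --gripper 1 --squeeze 35

```text
clock: 12.25
eef_pos: [0.5658, -0.0267, 0.1201]
tcp_rot: [180.0, -0.0, -32.0]
wrist_force: [-1.0, -0.7, 3.0]
gripper_width: 0.117
grip_force: 34.9
```

play_rows --steps '[{"x": 0, "y": 0, "z": 0, "wx": 0, "wy": 0, "wz": 0.978}, {"x": 0, "y": 0, "z": 0, "wx": 0, "wy": 0, "wz": 0.978}, {"x": 0, "y": 0, "z": 0, "wx": 0, "wy": 0, "wz": 0.978}, {"x": 0, "y": 0, "z": 0, "wx": 0, "wy": 0, "wz": 0.978}, {"x": 0, "y": 0, "z": 0, "wx": 0, "wy": 0, "wz": 0.978}, {"x": 0, "y": 0, "z": 0, "wx": 0, "wy": 0, "wz": 0.978}, {"x": 0, "y": 0, "z": 0, "wx": 0, "wy": 0, "wz": 0.978}, {"x": 0, "y": 0, "z": 0, "wx": 0, "wy": 0, "wz": 0.978}, {"x": 0, "y": 0, "z": 0, "wx": 0, "wy": 0, "wz": 0.978}, {"x": 0, "y": 0, "z": 0, "wx": 0, "wy": 0, "wz": 0.978}, {"x": 0, "y": 0, "z": 0, "wx": 0, "wy": 0, "wz": 0.978}, {"x": 0, "y": 0, "z": 0, "wx": 0, "wy": 0, "wz": 0.978}, {"x": 0, "y": 0, "z": 0, "wx": 0, "wy": 0, "wz": 0}, {"x": 0, "y": 0, "z": 0, "wx": 0, "wy": 0, "wz": 0}]'

```text
clock: 13.65
eef_pos: [0.5658, -0.027, 0.1202]
tcp_rot: [180.0, -0.0, -90.5]
wrist_force: [0.0, -3.9, 1.1]
gripper_width: 0.114
grip_force: 34.9
```

play_rows --steps '[{"x": 0, "y": 0, "z": 0.02, "wx": 0, "wy": 0, "wz": 0}, {"x": 0, "y": 0, "z": 0.02, "wx": 0, "wy": 0, "wz": 0}, {"x": 0, "y": 0, "z": 0.02, "wx": 0, "wy": 0, "wz": 0}, {"x": 0, "y": 0, "z": 0, "wx": 0, "wy": 0, "wz": 0}, {"x": 0, "y": 0, "z": 0, "wx": 0, "wy": 0, "wz": 0}]'

```text
clock: 14.15
eef_pos: [0.566, -0.027, 0.1174]
tcp_rot: [-180.0, -0.0, -90.6]
wrist_force: [-0.9, -5.8, 4.7]
gripper_width: 0.114
grip_force: 34.9
```

play_rows --steps '[{"x": 0, "y": 0, "z": 0.02, "wx": 0, "wy": 0, "wz": 0}, {"x": 0, "y": 0, "z": 0.02, "wx": 0, "wy": 0, "wz": 0}, {"x": 0, "y": 0, "z": 0.02, "wx": 0, "wy": 0, "wz": 0}, {"x": 0, "y": 0, "z": 0.02, "wx": 0, "wy": 0, "wz": 0}, {"x": 0, "y": 0, "z": 0, "wx": 0, "wy": 0, "wz": 0}, {"x": 0, "y": 0, "z": 0, "wx": 0, "wy": 0, "wz": 0}]'

```text
clock: 14.75
eef_pos: [0.5663, -0.027, 0.1137]
tcp_rot: [-179.9, -0.0, -90.6]
wrist_force: [-1.6, -4.9, 6.7]
gripper_width: 0.111
grip_force: 34.9
```

play_rows --steps '[{"x": 0, "y": 0, "z": 0.02, "wx": 0, "wy": 0, "wz": 0}, {"x": 0, "y": 0, "z": 0.02, "wx": 0, "wy": 0, "wz": 0}, {"x": 0, "y": 0, "z": 0, "wx": 0, "wy": 0, "wz": 0}, {"x": 0, "y": 0, "z": 0, "wx": 0, "wy": 0, "wz": 0}, {"x": 0, "y": 0, "z": 0, "wx": 0, "wy": 0, "wz": 0}]'

```text
clock: 15.25
eef_pos: [0.5666, -0.027, 0.1121]
tcp_rot: [-179.9, -0.0, -90.6]
wrist_force: [-1.8, -6.4, 9.2]
gripper_width: 0.112
grip_force: 34.9
```

play_rows --steps '[{"x": 0, "y": 0, "z": 0.02, "wx": 0, "wy": 0, "wz": 0}, {"x": 0, "y": 0, "z": 0, "wx": 0, "wy": 0, "wz": 0}, {"x": 0, "y": 0, "z": 0, "wx": 0, "wy": 0, "wz": 0}]'

```text
clock: 15.55
eef_pos: [0.5676, -0.0269, 0.112]
tcp_rot: [-179.8, -0.0, -90.6]
wrist_force: [-0.3, -5.4, 12.7]
gripper_width: 0.109
grip_force: 34.9
```

play_rows --steps '[{"x": 0, "y": 0, "z": 0.02, "wx": 0, "wy": 0, "wz": 0}, {"x": 0, "y": 0, "z": 0.02, "wx": 0, "wy": 0, "wz": 0}, {"x": 0, "y": 0, "z": 0, "wx": 0, "wy": 0, "wz": 0}, {"x": 0, "y": 0, "z": 0, "wx": 0, "wy": 0, "wz": 0}, {"x": 0, "y": 0, "z": 0, "wx": 0, "wy": 0, "wz": 0}]'

```text
clock: 16.05
eef_pos: [0.5686, -0.0269, 0.1118]
tcp_rot: [-179.6, -0.0, -90.5]
wrist_force: [-2.9, -5.9, 24.2]
gripper_width: 0.111
grip_force: 35.0
```

```bash
python3 - <<'E'
from h import *
s=robot.capture("side"); crop(s,"s3.png",200,165,330,265,6)
o=robot.get_obs();print(o["wrist_force"],o["eef_pos"],o["clock"])
E
```

```text
[-3.55454837 -4.98761433 24.20172154] [ 0.56858659 -0.02691633  0.11180966] 16.1
```

View pics/s3.png

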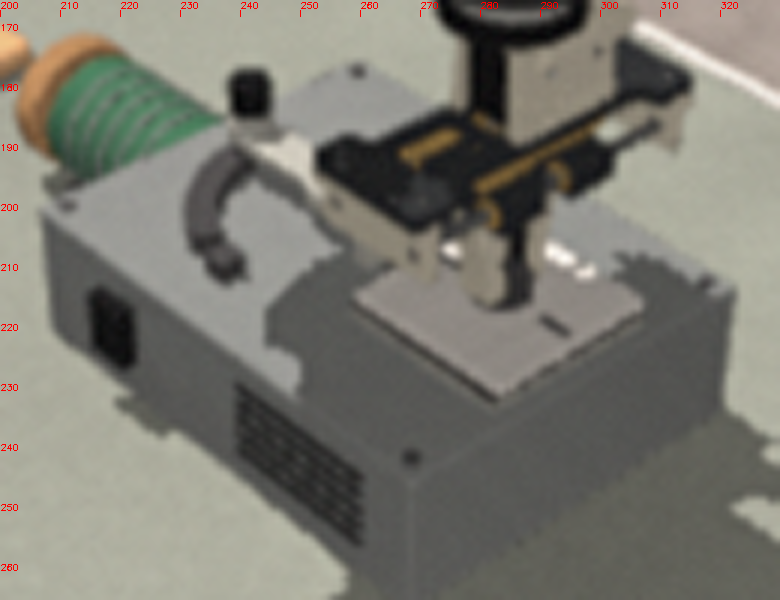

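The panel is down on its frame: its lower front edge is now at about (282,231) with hardly any gap. The knob at (241,180) is still home, and the push holds at 24 N against a hard stop.

```bash
python3 -c "
from station import robot
print(robot.hand_in())"
```

```text
the job is handed in; nothing more can be done
None
```

The job is handed in at about 16 s: the arm was swung home with the plunger down in its second hole, the wing was turned in line with the ribs, and the gripper is holding the panel against its frame with about 24 N; the hand-in gave no verdict.

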